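# Hold a concrete offcut square in the marking jig

## Task

Put the grey concrete offcut with the bevelled top edges into the marking jig, bevels up, with its long side flush against the blue fence and one end touching the orange stop block. Then push diagonally on it with the fingertips, down and towards the fence at once, so that it is pressed firmly on both the bed and the fence, and finish while still holding it pressed there. Leave the other samples and tools where they lie.

Things in the scene. Friction and masses are not known exactly. Their poses are not given: they have to be found in the camera images.
- offcut_centre (a point): centre (half-way up, 20 mm above its underside) of the loose offcut: plain grey concrete, 40 mm (its x) by 90 mm (its y, long) by 40 mm high (its z, up), about 0.33 kg. Both long upper edges are bevelled at 45 degrees, 12 mm by 12 mm, so its sides are upright only up to 28 mm and the flat top is 16 mm wide. It is the same turned half round. It starts lying bevels up on the bench (z = 0), apart from other samples that can swap places with it.
- jig: the marking jig, fixed to the bench: a dark steel bed 160 mm (its x) by 260 mm (its y), top 12 mm above the bench, with a blue upright fence along the whole of its far (+x) side. Origin under the middle of the bed, at bench height; z up. The fence face that looks to -x (towards the robot) is at x = +55 mm in this frame and runs along y; the fence is 25 mm thick and its top is 50 mm above the bench, 38 mm above the bed. Place and yaw vary.
- fence: the jig's blue fence, fixed on the bed: 25 mm (x) by 260 mm (y) by 38 mm high; origin at the centre of its underside, axes parallel to the jig's; its working face looks to -x, 12.5 mm from the origin
- stop_face (a point): middle of the working face of the orange stop block, which is fixed on the bed near the fence's left (+y) part: the face looks along the jig's -y, towards the free part of the bed. Axes are parallel to the jig's. The point is 20 mm above the bed; the block is 60 mm (x) by 30 mm (y) by 45 mm high with a black knob 12 mm high on top. It reaches to within 5 mm or less of the fence face. Its place along the fence varies.
- brick_piece: bystander: red brick piece 45 x 90 x 35 mm, square edges, loose; origin at the centre of its underside
- mortar_piece: bystander: pale off-white mortar piece 40 x 80 x 40 mm, square edges, loose; origin at the centre of its underside
- core_disc: bystander: grey concrete disc, 100 mm across, 50 mm high, loose; origin at the centre of its underside
- gasket: bystander: black rubber ring, 100 mm across, 10 mm high, loose; origin at the centre of its underside
- brush: bystander: hand brush lying on the bench beyond the jig, loose; origin under its middle
- square: bystander: small try square, wooden stock 18 x 80 x 14 mm and steel blade, 130 mm long in all, loose; origin on the bench, between stock and blade end

How it is judged:
On the way:
1. the offcut lies flat on the jig's bed, bevels up (z of offcut_centre in the frame of jig between 0.028 and 0.036 m and x of offcut_centre in the frame of jig between -0.07 and 0.04 m and y of offcut_centre in the frame of jig between -0.12 and 0.09 m and angle between offcut_centre's own z axis and vertical below 0.12 rad), for 0.2 s.
At the end, for the whole second after the job is handed in: Offcut bevels up, flat on the bed (0.12 rad), within 3.5 mm of the fence and 0.05 rad along it, end within 4 mm of the stop; the robot pushes it (over 4 N) so that it bears on the fence with over 3 N and on the bed with over 8 N, at rest, through the last second (all of step 1 and x of offcut_centre in the frame of jig above 0.0315 m and y of offcut_centre in the frame of stop_face between -0.049 and -0.042 m and angle between the y axis of offcut_centre and the y axis of jig, either way round below 0.05 rad and contact force between offcut and fence above 3 N and contact force between offcut and jig above 8 N and (contact force between offcut and the fingers above 4 N or contact force between offcut and the arm above 4 N) and linear speed of offcut below 0.01 m/s); the arm keeps its last pose, push and grip.
It fails at once if a bystander (other sample or tool) is moved by more than 25 mm (distance of any of brick_piece, mortar_piece, core_disc, gasket, brush, square from where it was at the start of the episode above 0.025 m).
It also fails if it takes over 58 s, if anything falls off the work surface, if the arm or the gripper's body presses on something with over 40 N, if the wrist force passes 120 N, or if a joint passes its speed limit or range.

## Robot

A 6-joint arm with a two-finger parallel gripper is mounted at the origin on the work surface. World frame = base frame: x ahead of the robot, y to its left, z up, the work surface at z = 0. Lengths are in m, angles in rad, forces in N, time in s.
With the tool pointing down it reaches from about 0.35 to 0.975 m from the base axis. Payload 4.9 kg.
Tool frame: the origin (TCP) lies between the finger pads; the fingertips stand 19 mm ahead of it and the grasp point (between the pads) is the TCP; z points along the fingers, y is the direction in which the jaws open and shut (so a half turn about z gives the same grasp; the last joint's range is limited). The gripper opens to 85 mm and grips with 20 to 120 N. Pads are 22 mm wide; open, the fingers measure 114 mm over their backs; the gripper's body (76 mm by 85 mm) begins 54 mm behind the grasp point. The pads swing forward as they close: fully open they stand 13 mm farther back than shut.
Start: joints at [-1.289, 0.053, 1.613, -0, 1.476, -0.119], TCP at [0.244, -0.575, 0.25] pointing down, gripper open.
Joint ranges: [-3.01, 3.01], [-1.01, 2.22], [0.06, 2.58], [-1.02, 4.17], [0.09, 2.62], [-3.14, 3.14]. Speed limits (rad/s): [2.57, 2.57, 3.14, 3.14, 3.14, 3.14].

## Interface

Orientations are given as a unit quaternion [w, x, y, z].
In Python, from plant import state, grab_frame, calibration, job_done gives the robot as it stands. The module is installed in compiled form; this text tells all that it offers.
- The arm moves only by the tool servo_tool, never from a script. Its argument "deltas" is a list that holds one entry, the list of rows, each a list of 5 numbers: the finger opening in mm, from 0 to 85.4, then the shift along the world's x, y, z in mm, then the turn about the world's z in units of 6 degrees (1.0 is 6 degrees). A call has 1 to 5 rows; each row is the pose to reach, as a shift and turn from the pose commanded when the call began; what a row does not reach only later rows make up. A row lasts 1/8 s, in which the tool goes at most 62.5 mm and 10.7 degrees, less where a joint would pass 70% of its speed; a pose out of reach is approached as far as the arm can. A call with a gripper value outside its range is refused whole. The fingers move at their own pace and stop on an object; the grip force is fixed at half the most. Time passes only in rows, so rows that repeat a pose let the fingers close. It gives the time, the measured TCP pose, the force and the opening at its end, in the units of the state.
- state(): the state, without advancing time (a new reading comes with each control period).
- grab_frame(name): name is "side" or "top"; returns the picture (480x640x3 uint8, red, green, blue); there is no depth.
- calibration(name): a dict with "intrinsics" (3x3 intrinsics, pixels), "world_from_camera" (4x4, takes a point from camera to world coordinates). Camera axes: x right, y down, z forward; pixel columns grow to the right and rows downward; lengths in m; the calibration is good to about 2 mm. A picture is of the moment at which its call begins. calibration takes no time and is no camera call.
- job_done(): hands the job in, once; it reports no verdict.
The state is a dict: "time": time; "joint_pos": joint angles; "joint_vel": joint speeds; "joint_efforts": joint torques, N m; "tool_pos": TCP position; "tool_rot": TCP orientation; "contact_force": force on the tool from outside, world axes, zero at the start; "ft_torque": the same for the moment, N m; "gripper_width": opening from 0.0 (shut) to 1.0 (fully open).
Only numpy, scipy, OpenCV 4.12 (cv2) and the standard library are available. Lean on these libraries where they do the work, as an engineer would, in place of code of your own. Each camera call takes 0.05 s, during which the arm holds its last target.

## Working session

There is one attempt and no reset: what is moved stays moved. The work goes in short steps, Python scripts to look and compute and a tool call to move; the robot and the scene stay as the last step left them, time stands still between calls to the robot, and variables do not carry over. Pictures are saved under pics/ and viewed, and the job is handed in when it is done.

Besides the shell and the picture viewer there is one more tool, called as name(argument=value, ...), one argument or row to a line, values as JSON. servo_tool: Moves the arm, as the interface text tells. Its arguments: {"type":"object","properties":{"deltas":{"type":"array","items":{"type":"array","items":{"type":"array","items":{"type":"number"}}}}},"required":["deltas"]}

```bash
mkdir -p pics; python3 - <<'E'
from plant import *
import cv2
print(state())
for n in("top","side"):
    f=grab_frame(n); cv2.imwrite(f"pics/{n}0.png",f[:,:,::-1]); c=calibration(n); print(c)
E
```

```text
{'time': 0.0, 'joint_pos': array([-1.28897827e+00,  5.33734660e-02,  1.61429038e+00,  2.19246074e-05,
        1.47598652e+00, -1.19019572e-01]), 'joint_vel': array([ 0.00035854,  0.00061699,  0.00026985, -0.00076458, -0.00141697,
        0.00174673]), 'joint_efforts': array([-8.87331789e-04, -3.93685055e+01, -3.70178425e+01, -3.33964026e-04,
        6.95966752e-03,  1.39120067e-05]), 'tool_pos': array([ 0.24370097, -0.5749019 ,  0.24905484]), 'tool_rot': array([-1.02633628e-03,  9.79982977e-01,  1.99078645e-01, -7.27797511e-05]), 'contact_force': array([-1.05337736,  0.49535635,  0.10850799]), 'ft_torque': array([-0.02091737,  0.0253544 , -0.03221969]), 'gripper_width': 1.0042391763869616}
{'intrinsics': array([[615.7094883 ,   0.        , 328.32093099],
       [  0.        , 615.7094883 , 242.91010583],
       [  0.        ,   0.        ,   1.        ]]), 'world_from_camera': array([[-1.59504849e-03, -9.93756353e-01,  1.11560593e-01,
         3.42047878e-01],
       [-9.99938367e-01,  3.59253595e-04, -1.10965674e-02,
        -5.72716753e-03],
       [ 1.09872058e-02, -1.11571417e-01, -9.93695678e-01,
         1.87774092e+00],
       [ 0.00000000e+00,  0.00000000e+00,  0.00000000e+00,
         1.00000000e+00]])}
{'intrinsics': array([[584.6725611 ,   0.        , 323.69213543],
       [  0.        , 584.6725611 , 241.91117541],
       [  0.        ,   0.        ,   1.        ]]), 'world_from_camera': array([[-0.93730809, -0.2207644 ,  0.2696602 ,  0.20821176],
       [-0.34836493,  0.57183244, -0.74273113,  0.96847002],
       [ 0.00976815, -0.79010805, -0.61288975,  0.86935177],
       [ 0.        ,  0.        ,  0.        ,  1.        ]])}
```

View pics/top0.png

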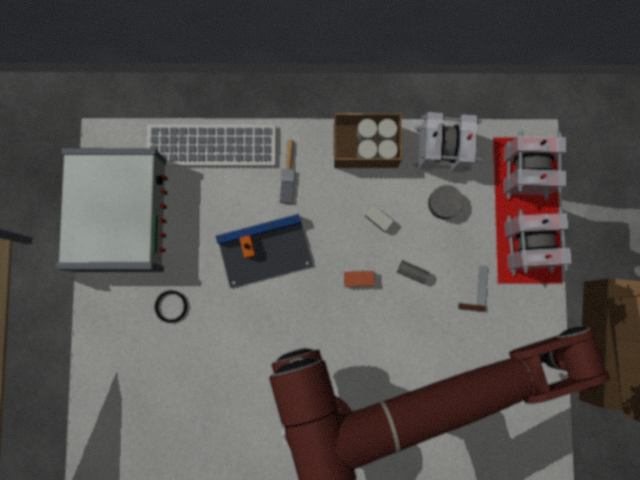

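View pics/side0.png

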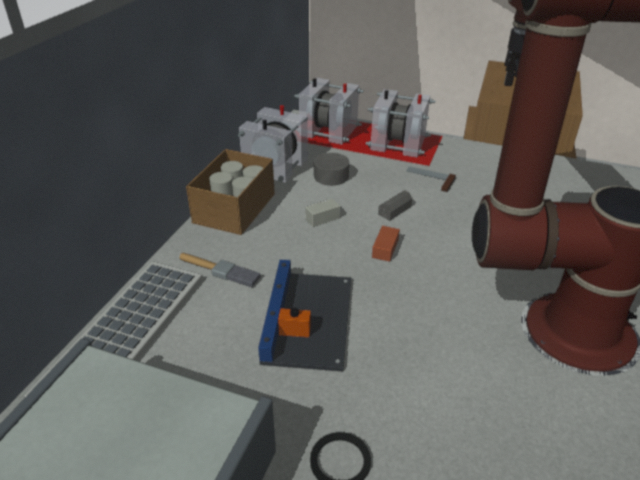

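The top view shows the jig near (265,250), with its fence edge running from (217,238) to (300,218). The orange stop is at (247,246) and the offcut at (416,272). The side view has the offcut at (396,204). I'll enlarge these areas next.

```bash
python3 - <<'E'
import cv2,numpy as np
t=cv2.imread("pics/top0.png"); s=cv2.imread("pics/side0.png")
def crop(im,x,y,w,h,k,n):
    cv2.imwrite(n,cv2.convertScaleAbs(cv2.resize(im[y:y+h,x:x+w],None,fx=k,fy=k,interpolation=cv2.INTER_CUBIC),alpha=1.5))
crop(t,210,205,110,85,7,"pics/c_jig.png")
crop(t,380,245,70,50,10,"pics/c_off.png")
crop(s,250,250,120,125,4.8,"pics/s_jig.png")
crop(s,365,180,60,45,12,"pics/s_off.png")
E
```

```text
(no output)
```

View pics/c_jig.png

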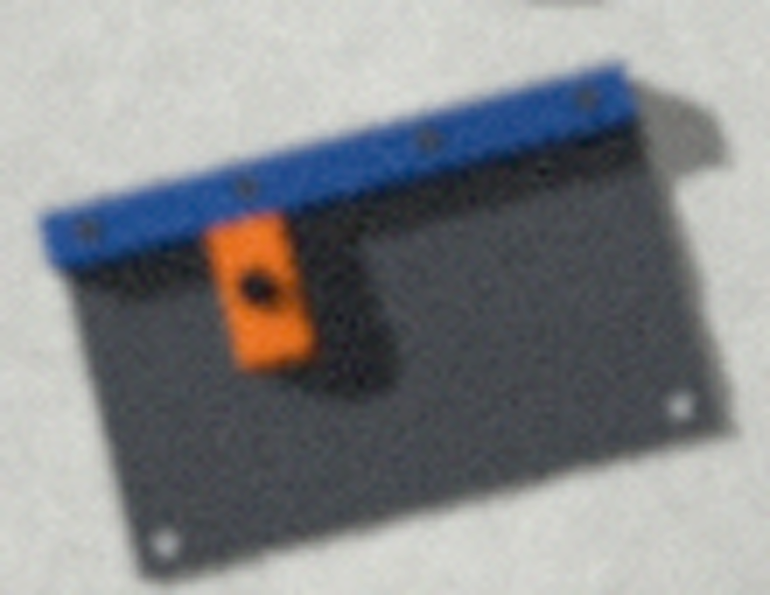

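View pics/c_off.png

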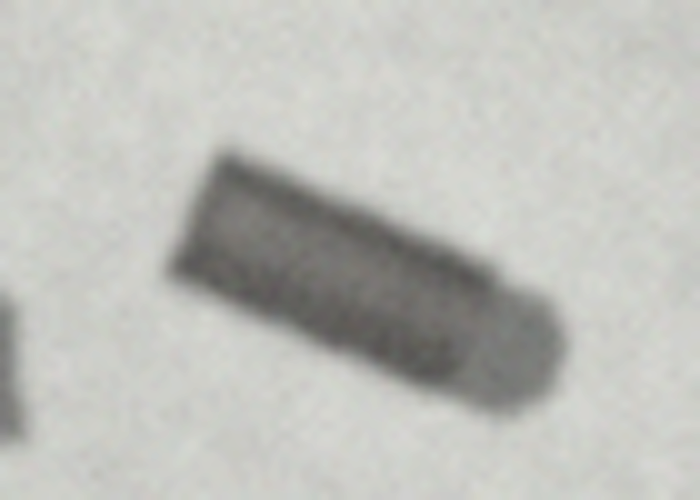

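View pics/s_jig.png

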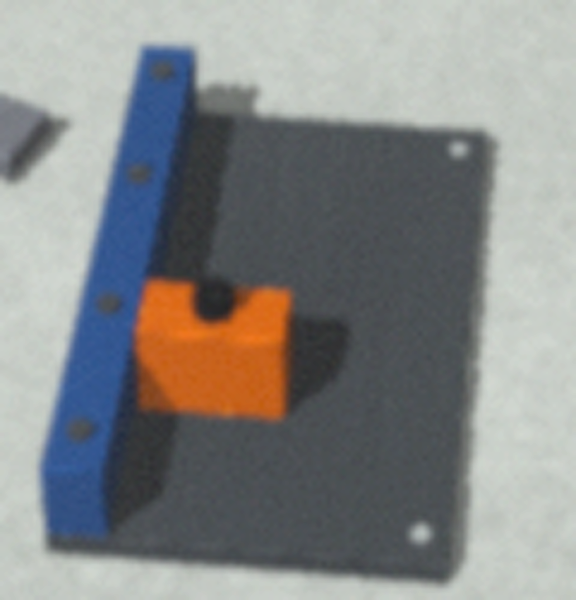

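View pics/s_off.png

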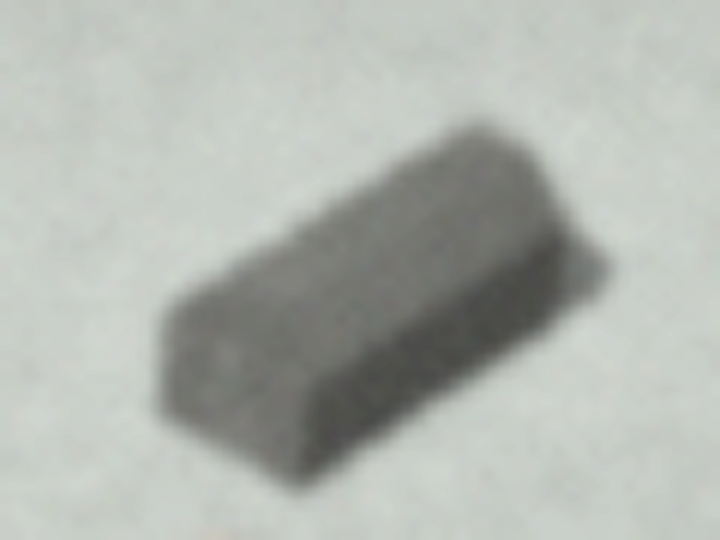

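```bash
cat > h.py <<'E'
import numpy as np
from plant import calibration
from scipy.optimize import least_squares
C={n:calibration(n) for n in("top","side")}
def proj(n,P):
    c=C[n];W=c["world_from_camera"];p=(np.asarray(P)-W[:3,3])@W[:3,:3];q=p@c["intrinsics"].T
    return q[:,:2]/q[:,2:]
def place(P,x,y,a):
    P=np.asarray(P,float);c,s=np.cos(a),np.sin(a)
    return np.c_[x+c*P[:,0]-s*P[:,1],y+s*P[:,0]+c*P[:,1],P[:,2]]
def px(L,k,ox,oy): return (np.array(L,float)+.5)/k-.5+[ox,oy]
E
python3 - <<'E'
from h import *
tj=px([(40,217),(625,65),(57,268),(640,125),(145,578),(735,430)],7,210,205)
tjP=np.array([(80,130,50),(80,-130,50),(55,130,50),(55,-130,50),(-80,130,12),(-80,-130,12)])/1e3
ts=px([(205,228),(280,210),(318,355),(243,370)],7,210,205)
sj=px([(143,47),(195,50),(43,467),(107,470),(492,133)],4.8,250,250)
sjP=np.array([(80,-130,50),(55,-130,50),(80,130,50),(55,130,50),(-80,-130,12)])/1e3
ss=px([(292,290),(137,335),(290,340),(287,418),(140,408)],4.8,250,250)
def res(v,both=True):
    x,y,a,sy,g=v
    xs=.055-g; 
    tS=np.array([(xs,sy+.03,.057),(xs,sy,.057),(xs-.06,sy,.057),(xs-.06,sy+.03,.057)])
    sS=np.array([(xs-.06,sy,.057),(xs,sy+.03,.057),(xs-.06,sy+.03,.057),(xs-.06,sy+.03,.012),(xs,sy+.03,.012)])
    r=np.vstack([proj("top",place(tjP,x,y,a))-tj,proj("top",place(tS,x,y,a))-ts])
    r2=np.vstack([proj("side",place(sjP,x,y,a))-sj,proj("side",place(sS,x,y,a))-ss])
    return r,r2
for name,f in (("both",lambda v:np.vstack(res(v)).ravel()),("top",lambda v:res(v)[0].ravel()),("side",lambda v:res(v)[1].ravel())):
    o=least_squares(f,[.4,.1,.2,.05,.003],loss="soft_l1"); print(name,o.x.round(4),np.round(np.abs(f(o.x)).mean(),2))
    if name=="both": print(f(o.x).reshape(-1,2).round(1).tolist())
to=px([(225,150),(170,272),(495,268)],10,380,245); toP=np.array([(20,45,28),(-20,45,28),(20,-45,28)])/1e3
so=px([(300,492),(160,415),(315,380),(565,240),(485,120),(530,155),(180,298)],12,365,180)
soP=np.array([(-20,45,0),(20,45,0),(-20,45,28),(-20,-45,28),(8,-45,40),(-8,-45,40),(8,45,40)])/1e3
ft=lambda v:(proj("top",place(toP,*v))-to).ravel()
fs=lambda v:(proj("side",place(soP,*v))-so).ravel()
for nm,f in(("both",lambda v:np.r_[ft(v),fs(v)]),("top",ft),("side",fs)):
    o=least_squares(f,[.3,-.2,.4],loss="soft_l1");print(nm,o.x.round(4)); print(f(o.x).reshape(-1,2).round(1).tolist())
E
```

```text
both [0.527  0.1687 0.2607 0.0308 0.0013] 0.81
[[-1.2, -0.5], [-0.5, -0.9], [-1.6, 0.3], [-0.5, -1.5], [-1.3, 0.3], [-2.4, -0.7], [-0.4, 0.2], [-1.3, 0.2], [-1.8, -1.1], [-0.9, -0.7], [1.0, -1.5], [1.4, -1.4], [0.4, -0.7], [0.4, -0.3], [0.1, -1.4], [0.7, -0.5], [0.5, -1.4], [-0.6, -0.1], [0.1, -0.2], [0.7, -0.5]]
top [0.5255 0.165  0.2556 0.0311 0.001 ] 0.51
side [0.5271 0.1717 0.265  0.0293 0.0015] 0.43
both [ 0.4644 -0.2787 -0.4254]
[[-1.0, -0.7], [-0.7, -0.8], [-0.6, -0.2], [0.1, -0.1], [-0.1, -0.1], [-0.2, 0.2], [1.0, -1.9], [-0.3, 0.0], [0.7, -0.5], [2.9, -1.4]]
top [ 0.4628 -0.2812 -0.4126]
[[-0.3, -0.0], [0.1, -0.1], [0.2, 0.1]]
side [ 0.4648 -0.2765 -0.4257]
[[-0.3, 0.3], [-0.5, 0.3], [-0.6, 0.7], [0.6, -1.5], [-0.7, 0.4], [0.4, -0.1], [2.5, -0.9]]
```

The views agree to about 5 mm. The jig is near (0.527, 0.168) with yaw 0.26, and the stop face is at jig y≈0.031. The offcut is near (0.464, -0.279) with yaw -0.42. I'll move above it.

servo_tool(
  deltas=[
    [[85,220,296,0,7.2],[85,220,296,0,7.2],[85,220,296,0,7.2],[85,220,296,0,7.2],[85,220,296,0,7.2]],
  ],
)

```text
time: 0.72
tool_pos: [0.4309, -0.3227, 0.2499]
tool_rot: [-0.0, 0.838, 0.546, 0.0]
contact_force: [1.4, -0.4, -0.6]
gripper_width: 0.989
```

servo_tool(
  deltas=[
    [[85,0,0,-40,0],[85,0,0,-100,0],[85,0,0,-130,0],[85,0,0,-130,0],[85,0,0,-130,0]],
  ],
)

```text
time: 1.35
tool_pos: [0.4309, -0.3253, 0.1218]
tool_rot: [0.001, 0.838, 0.546, 0.0]
contact_force: [0.7, -0.7, 0.5]
gripper_width: 0.998
```

```bash
python3 - <<'E'
from plant import *
import cv2
s=state();print(s['time'],s['tool_pos'],s['tool_rot'],s['contact_force'])
t=grab_frame("top");s=grab_frame("side")
a=cv2.resize(t[210:330,350:510],None,fx=4,fy=4,interpolation=cv2.INTER_CUBIC)
b=cv2.resize(s[80:240,300:500],None,fx=4,fy=4,interpolation=cv2.INTER_CUBIC)[:600]
cv2.imwrite("pics/t1.png",a[:,:,::-1]);cv2.imwrite("pics/s1.png",b[:,:,::-1])
E
```

```text
1.35 [ 0.43090244 -0.32534735  0.12182423] [1.05302001e-03 8.37911276e-01 5.45805398e-01 2.28917592e-04] [ 0.66382792 -0.73848909  0.45897817]
```

View pics/t1.png

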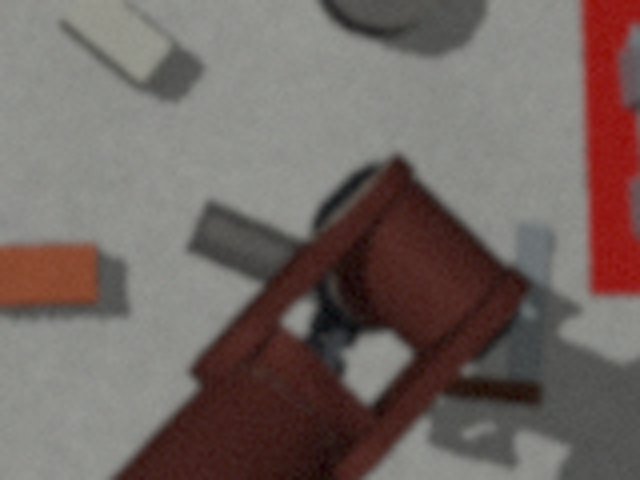

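View pics/s1.png

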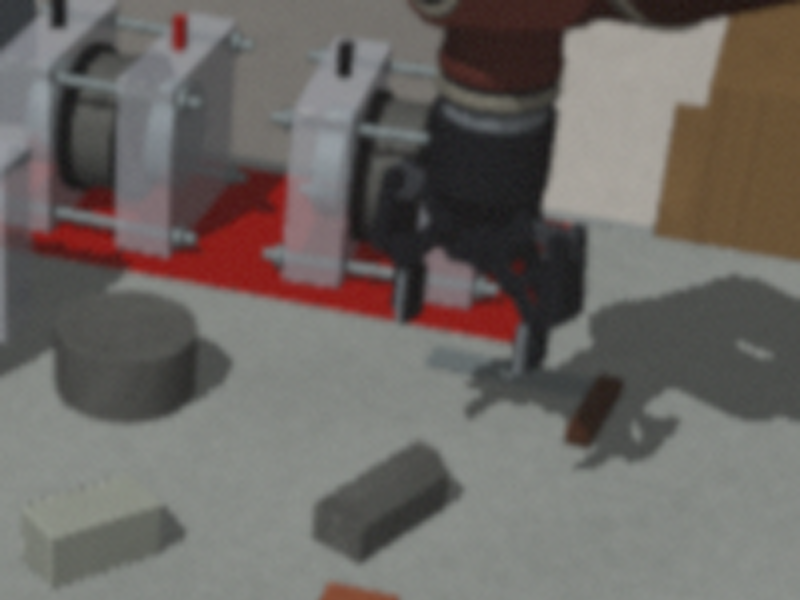

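The pictures show the fingers still short of the offcut, at (470,350) in the side crop with the offcut at (385,500). The yaw is right. I'll move over it, then go down.

servo_tool(
  deltas=[
    [[85,33,46,0,0],[85,33,46,0,0],[85,33,46,-40,0],[85,33,46,-70,0],[85,33,46,-70,0]],
  ],
)

```text
time: 2.08
tool_pos: [0.4618, -0.2782, 0.0488]
tool_rot: [-0.002, 0.838, 0.546, -0.001]
contact_force: [0.6, 1.0, 0.3]
gripper_width: 0.995
```

```bash
python3 - <<'E'
from plant import *
import cv2
s=state();print(s['time'],s['tool_pos'],s['tool_rot'],s['contact_force'])
s=grab_frame("side")
b=cv2.resize(s[120:240,320:480],None,fx=5,fy=5,interpolation=cv2.INTER_CUBIC)
cv2.imwrite("pics/s2.png",b[:,:,::-1])
E
```

```text
2.075 [ 0.46180794 -0.27817019  0.04882491] [-1.85452225e-03  8.37972628e-01  5.45708618e-01 -7.34433739e-04] [0.56381399 1.00285859 0.29793528]
```

View pics/s2.png

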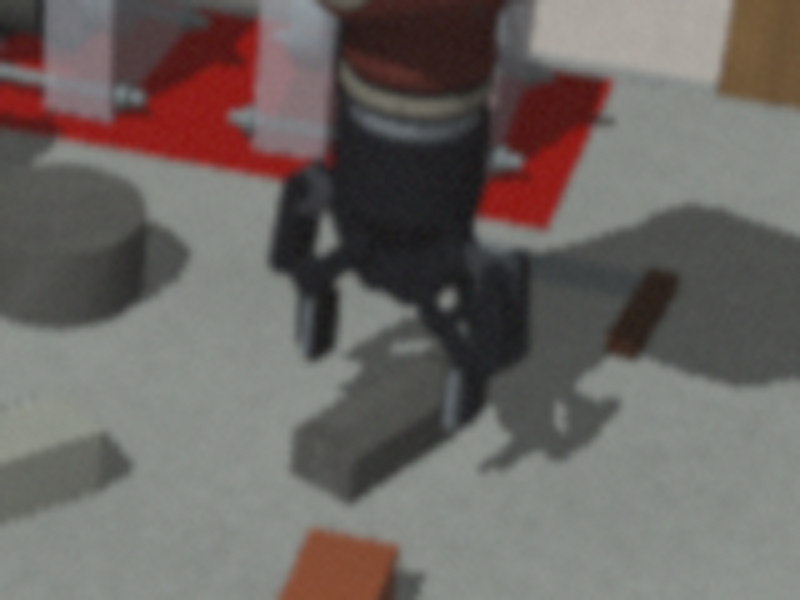

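The fingers straddle the offcut, at (315,340) and (460,410). I'll go down and grip.

servo_tool(
  deltas=[
    [[85,0,0,-25,0],[85,0,0,-25,0],[50,0,0,-25,0],[25,0,0,-25,0],[25,0,0,-25,0]],
  ],
)

```text
time: 2.75
tool_pos: [0.4644, -0.2795, 0.0271]
tool_rot: [0.002, 0.838, 0.546, 0.001]
contact_force: [2.8, -1.5, 10.3]
gripper_width: 0.451
```

servo_tool(
  deltas=[
    [[25,0,0,0,0],[25,0,0,0,0],[25,0,0,0,0]],
  ],
)

```text
time: 3.12
tool_pos: [0.4644, -0.2796, 0.0271]
tool_rot: [0.001, 0.838, 0.546, 0.0]
contact_force: [0.7, -0.5, 6.2]
gripper_width: 0.457
```

servo_tool(
  deltas=[
    [[25,0,0,30,0],[25,0,0,80,0],[25,0,0,120,0],[25,0,0,120,0],[25,0,0,120,0]],
  ],
)

```text
time: 3.75
tool_pos: [0.462, -0.2776, 0.1428]
tool_rot: [-0.002, 0.838, 0.546, -0.001]
contact_force: [-0.4, -0.1, -4.3]
gripper_width: 0.453
```

```bash
python3 - <<'E'
from plant import *
import cv2
s=state();print(s['time'],s['tool_pos'],s['tool_rot'],s['contact_force'])
s=grab_frame("side")
b=cv2.resize(s[70:220,300:500],None,fx=4,fy=4,interpolation=cv2.INTER_CUBIC)
cv2.imwrite("pics/s3.png",cv2.convertScaleAbs(b[:,:,::-1],alpha=1.6))
E
```

```text
3.75 [ 0.46200517 -0.27760845  0.14283439] [-1.92246998e-03  8.37880251e-01  5.45850347e-01 -6.22964095e-04] [-0.40136753 -0.10272406 -4.31271606]
```

View pics/s3.png

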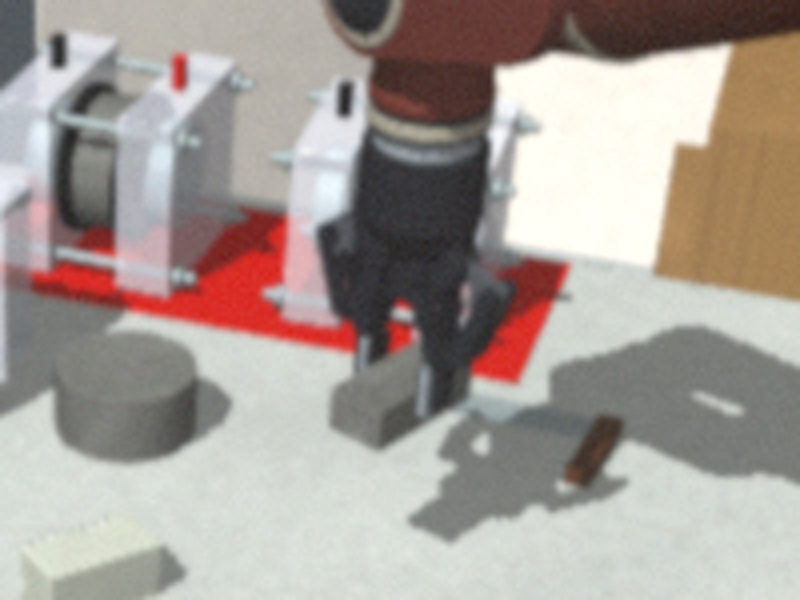

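The offcut is gripped squarely and lifted, at about (390,400) in the crop. I'll carry it to the jig.

servo_tool(
  deltas=[
    [[25,38,214,0,3.2],[25,38,214,0,3.2],[25,38,214,0,3.2],[25,75,427,0,6.5],[25,75,427,0,6.5]],
  ],
)

```text
time: 4.42
tool_pos: [0.5158, 0.0312, 0.1424]
tool_rot: [-0.002, 0.606, 0.796, -0.001]
contact_force: [0.8, 0.4, -2.7]
gripper_width: 0.453
```

servo_tool(
  deltas=[
    [[25,0,0,0,0],[25,0,0,0,0]],
  ],
)

```text
time: 4.68
tool_pos: [0.5161, 0.0292, 0.143]
tool_rot: [-0.002, 0.608, 0.794, -0.001]
contact_force: [-1.0, 0.5, -4.3]
gripper_width: 0.456
```

servo_tool(
  deltas=[
    [[25,11,60,0,0],[25,22,119,0,0],[25,22,119,-20,0],[25,22,119,-50,0],[25,22,119,-50,0]],
  ],
)

```text
time: 5.3
tool_pos: [0.5363, 0.1457, 0.0907]
tool_rot: [-0.003, 0.609, 0.793, -0.004]
contact_force: [0.2, -0.4, -4.2]
gripper_width: 0.451
```

```bash
python3 - <<'E'
from plant import *
import cv2
s=state();print(s['time'],s['tool_pos'],s['tool_rot'],s['contact_force'])
s=grab_frame("side");t=grab_frame("top")
b=cv2.resize(s[220:380,230:390],None,fx=3.7,fy=3.7,interpolation=cv2.INTER_CUBIC)
a=cv2.resize(t[200:300,210:330],None,fx=5,fy=5,interpolation=cv2.INTER_CUBIC)
cv2.imwrite("pics/s4.png",cv2.convertScaleAbs(b[:,:,::-1],alpha=1.6))
cv2.imwrite("pics/t4.png",cv2.convertScaleAbs(a[:,:,::-1],alpha=1.6))
E
```

```text
5.3 [0.5362579  0.145729   0.09072456] [-0.00314971  0.6087053   0.79338231 -0.00352892] [ 0.1809694  -0.35569943 -4.19850448]
```

View pics/s4.png

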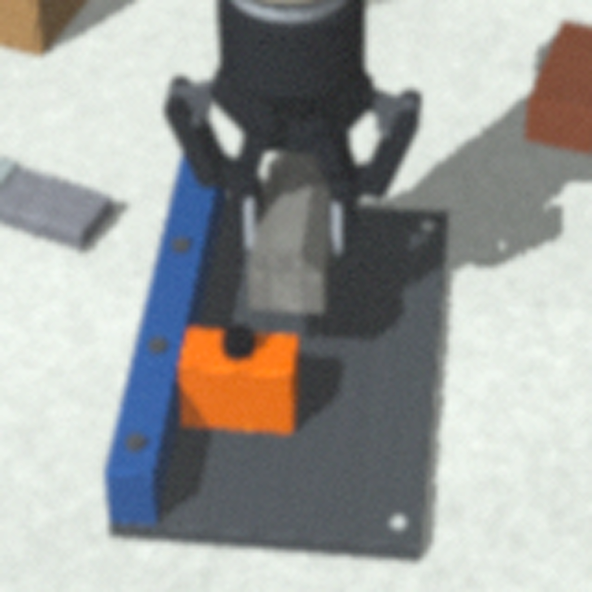

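View pics/t4.png

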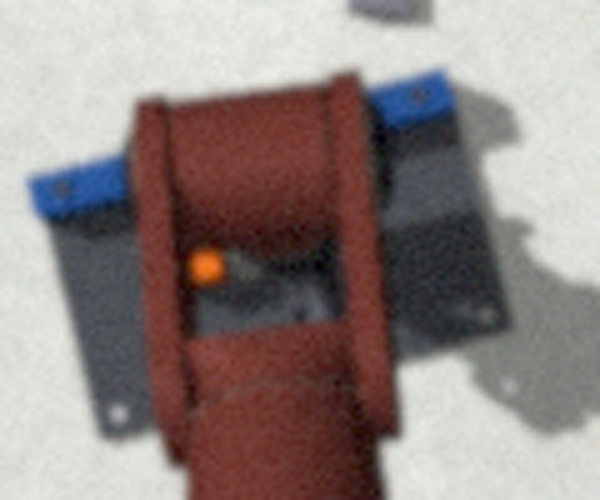

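The offcut hangs above the bed, short of the orange stop, with its near end bottom at about (286,314) in the side crop. I'll check the gap.

```bash
python3 - <<'E'
from h import *
p=px([(248,312),(325,315)],3.7,230,220)
c=C["side"];W=c["world_from_camera"]
for z in(.06,.064,.067):
    d=np.c_[p,np.ones(2)]@np.linalg.inv(c["intrinsics"]).T@W[:3,:3].T
    q=W[:3,3]+d*((z-W[2,3])/d[:,2:])
    r=(q[:,:2]-[.5271,.1717]);ca,sa=np.cos(.265),np.sin(.265)
    print(z,(np.c_[ca*r[:,0]+sa*r[:,1],-sa*r[:,0]+ca*r[:,1]]*1e3).round(1).tolist())
E
```

```text
0.06 [[22.9, 18.3], [-18.5, 16.5]]
0.064 [[22.3, 22.5], [-18.9, 20.6]]
0.067 [[21.8, 25.6], [-19.2, 23.7]]
```

servo_tool(
  deltas=[
    [[25,0,0,-25,0],[25,0,0,-45,0],[25,0,0,-45,0],[25,0,0,-45,0]],
  ],
)

```text
time: 5.9
tool_pos: [0.5401, 0.148, 0.0511]
tool_rot: [0.0, 0.608, 0.794, 0.0]
contact_force: [0.6, 0.0, -4.0]
gripper_width: 0.455
```

servo_tool(
  deltas=[
    [[25,0,0,-4,0],[25,0,0,-4,0],[25,0,0,-4,0]],
  ],
)

```text
time: 6.28
tool_pos: [0.5396, 0.1482, 0.0465]
tool_rot: [0.0, 0.608, 0.794, 0.0]
contact_force: [0.8, 0.2, -4.3]
gripper_width: 0.453
```

servo_tool(
  deltas=[
    [[25,0,0,-5,0],[25,0,0,-5,0],[25,0,0,-5,0]],
  ],
)

```text
time: 6.65
tool_pos: [0.5394, 0.1481, 0.0411]
tool_rot: [-0.0, 0.608, 0.794, -0.0]
contact_force: [-0.1, -0.6, -4.5]
gripper_width: 0.452
```

servo_tool(
  deltas=[
    [[25,0,0,-2,0],[25,0,0,-2,0],[25,0,0,-2,0]],
  ],
)

```text
time: 7.02
tool_pos: [0.5395, 0.1481, 0.0393]
tool_rot: [-0.0, 0.608, 0.794, -0.0]
contact_force: [0.5, 0.3, -4.2]
gripper_width: 0.455
```

servo_tool(
  deltas=[
    [[25,0,0,-2,0],[25,0,0,-2,0],[25,0,0,-2,0]],
  ],
)

```text
time: 7.4
tool_pos: [0.5399, 0.1482, 0.0391]
tool_rot: [0.0, 0.608, 0.794, -0.0]
contact_force: [-4.2, -0.7, 6.0]
gripper_width: 0.449
```

servo_tool(
  deltas=[
    [[25,0,0,-1,0],[25,0,0,-1,0],[25,0,0,-1,0]],
  ],
)

```text
time: 7.78
tool_pos: [0.5399, 0.1482, 0.039]
tool_rot: [-0.0, 0.608, 0.794, -0.0]
contact_force: [-8.9, -1.7, 12.9]
gripper_width: 0.452
```

The offcut is on the bed. I'll ease the load and slide it along the jig's +y to the stop.

servo_tool(
  deltas=[
    [[25,0,0,2,0],[25,-1.5,5.8,2,0],[25,-1.5,5.8,2,0],[25,-1.5,5.8,2,0]],
  ],
)

```text
time: 8.28
tool_pos: [0.5388, 0.1544, 0.0391]
tool_rot: [0.0, 0.608, 0.794, 0.001]
contact_force: [-0.5, 0.7, 3.5]
gripper_width: 0.455
```

servo_tool(
  deltas=[
    [[25,-0.5,1.9,0,0],[25,-0.5,1.9,0,0]],
  ],
)

```text
time: 8.52
tool_pos: [0.5384, 0.1556, 0.039]
tool_rot: [0.001, 0.608, 0.794, 0.0]
contact_force: [2.0, -3.3, 4.5]
gripper_width: 0.45
```

servo_tool(
  deltas=[
    [[25,-0.25,1,0,0],[25,-0.25,1,0,0],[25,-0.25,1,0,0]],
  ],
)

```text
time: 8.9
tool_pos: [0.5381, 0.1565, 0.0391]
tool_rot: [0.001, 0.608, 0.794, 0.0]
contact_force: [2.4, -3.9, 5.6]
gripper_width: 0.455
```

servo_tool(
  deltas=[
    [[25,-0.5,2,0,0],[25,-0.5,2,0,0],[25,-0.5,2,0,0]],
  ],
)

```text
time: 9.28
tool_pos: [0.5379, 0.1574, 0.0391]
tool_rot: [0.002, 0.608, 0.794, -0.0]
contact_force: [2.1, -8.1, 5.2]
gripper_width: 0.448
```

```bash
python3 - <<'E'
from plant import *
import cv2
s=state();print(s['time'],s['tool_pos'],s['contact_force'])
s=grab_frame("side")
b=cv2.resize(s[260:350,270:370],None,fx=6,fy=6,interpolation=cv2.INTER_CUBIC)
cv2.imwrite("pics/s5.png",cv2.convertScaleAbs(b[:,:,::-1],alpha=1.8))
E
```

```text
9.275 [0.53788764 0.15735906 0.03905262] [ 2.05241501 -8.11087266  5.18919832]
```

View pics/s5.png

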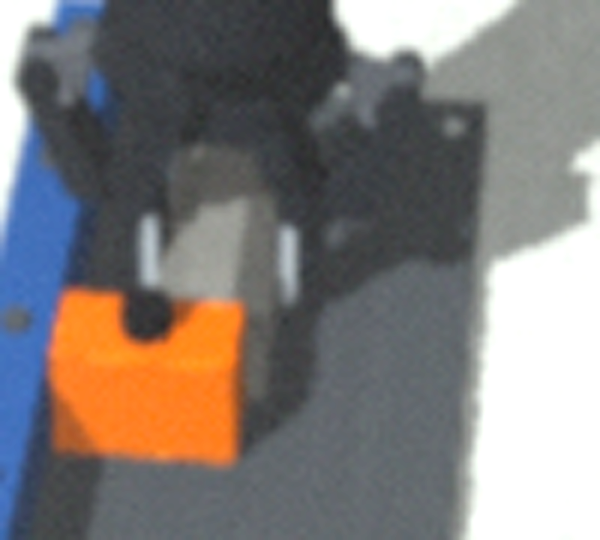

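The forces and picture show the offcut's end against the stop. I'll release it and rise.

servo_tool(
  deltas=[
    [[55,0,0,0,0],[55,0,0,0,0],[55,0,0,0,0],[55,0,0,30,0],[55,0,0,80,0]],
  ],
)

```text
time: 9.95
tool_pos: [0.5345, 0.1588, 0.1164]
tool_rot: [-0.002, 0.608, 0.794, -0.002]
contact_force: [1.0, 0.4, -0.3]
gripper_width: 0.641
```

servo_tool(
  deltas=[
    [[0,0,0,5,0],[0,0,0,5,0],[0,0,0,5,0],[0,0,0,5,0]],
  ],
)

```text
time: 10.45
tool_pos: [0.5356, 0.1587, 0.1215]
tool_rot: [-0.001, 0.608, 0.794, -0.001]
contact_force: [0.2, -0.6, -0.3]
gripper_width: -0.0
```

```bash
python3 - <<'E'
from plant import *
import cv2
s=state();print(s['time'],s['tool_pos'],s['contact_force'],s['gripper_width'])
s=grab_frame("side")
b=cv2.resize(s[230:350,260:380],None,fx=5,fy=5,interpolation=cv2.INTER_CUBIC)
cv2.imwrite("pics/s6.png",cv2.convertScaleAbs(b[:,:,::-1],alpha=1.8))
E
```

```text
10.45 [0.53563065 0.15867845 0.1214611 ] [ 0.22324762 -0.5738431  -0.26598546] -0.00015680789124476846
```

View pics/s6.png

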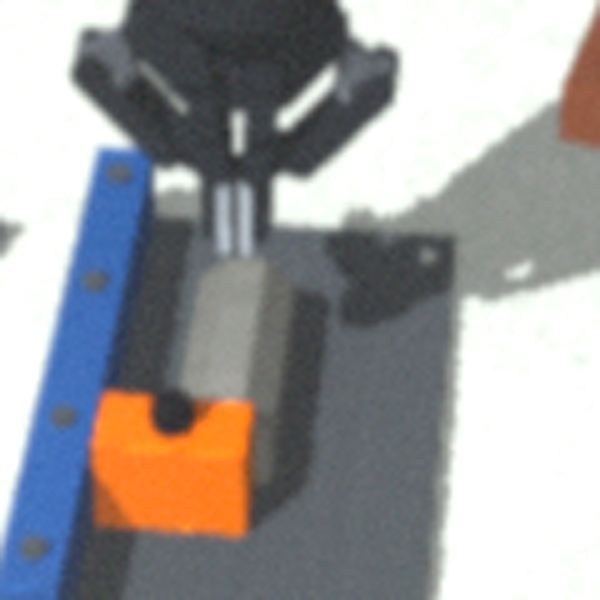

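The offcut lies flat on the bed against the stop, about 27 mm off the fence, and the fingers are shut. I'll go down on its robot side and push it to the fence.

servo_tool(
  deltas=[
    [[0,-49,-14,0,0],[0,-49,-14,0,0],[0,-49,-14,-40,0],[0,-49,-14,-80,0],[0,-49,-14,-80,0]],
  ],
)

```text
time: 11.12
tool_pos: [0.4853, 0.1445, 0.0401]
tool_rot: [-0.003, 0.608, 0.794, -0.003]
contact_force: [0.1, 0.3, 1.5]
gripper_width: -0.002
```

servo_tool(
  deltas=[
    [[0,0,0,0,0]],
  ],
)

```text
time: 11.25
tool_pos: [0.4891, 0.145, 0.0447]
tool_rot: [0.001, 0.608, 0.794, 0.001]
contact_force: [-0.6, -0.1, 0.4]
gripper_width: 0.003
```

servo_tool(
  deltas=[
    [[0,9.7,2.6,-4,0],[0,19.3,5.2,-4,0],[0,29,7.7,-4,0],[0,36.7,9.8,-4,0],[0,36.7,9.8,-4,0]],
  ],
)

```text
time: 11.88
tool_pos: [0.5256, 0.1549, 0.0395]
tool_rot: [0.001, 0.608, 0.794, 0.001]
contact_force: [-0.5, 0.7, -0.8]
gripper_width: 0.002
```

servo_tool(
  deltas=[
    [[0,2,0.5,0,0],[0,3.9,1,0,0],[0,3.9,1,0,0]],
  ],
)

```text
time: 12.25
tool_pos: [0.5281, 0.1556, 0.0391]
tool_rot: [-0.0, 0.608, 0.794, -0.0]
contact_force: [-2.1, -0.7, 0.9]
gripper_width: -0.002
```

```bash
python3 - <<'E'
from plant import *
import cv2
s=state();print(s['time'],s['tool_pos'],s['contact_force'],s['gripper_width'])
s=grab_frame("side")
b=cv2.resize(s[230:350,260:380],None,fx=5,fy=5,interpolation=cv2.INTER_CUBIC)
cv2.imwrite("pics/s7.png",cv2.convertScaleAbs(b[:,:,::-1],alpha=1.8))
E
```

```text
12.25 [0.5281312  0.15559772 0.03914346] [-2.08307207 -0.70769837  0.85919819] -0.0021719484830111657
```

View pics/s7.png

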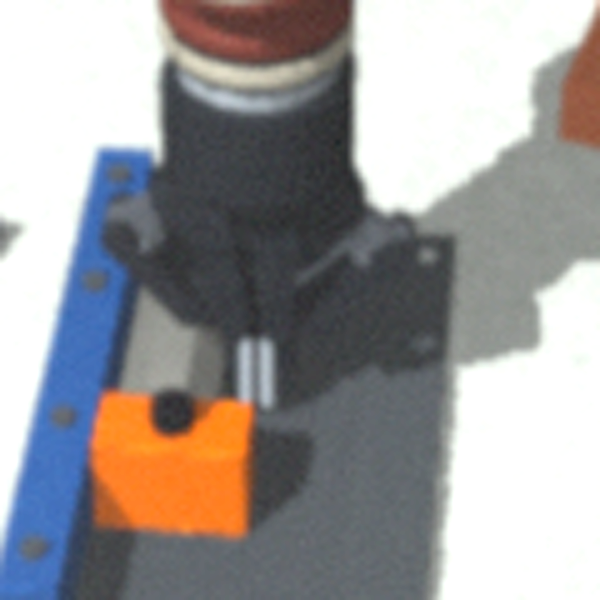

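The offcut is close to the fence. I'll creep on until the force rises.

servo_tool(
  deltas=[
    [[0,1.9,0.5,0,0],[0,1.9,0.5,0,0]],
  ],
)

```text
time: 12.55
tool_pos: [0.5303, 0.1562, 0.0392]
tool_rot: [0.0, 0.608, 0.794, 0.0]
contact_force: [-1.4, -0.6, -0.1]
gripper_width: 0.001
```

servo_tool(
  deltas=[
    [[0,1.9,0.5,0,0],[0,1.9,0.5,0,0]],
  ],
)

```text
time: 12.8
tool_pos: [0.5323, 0.1567, 0.0392]
tool_rot: [0.0, 0.608, 0.794, 0.0]
contact_force: [-1.1, -0.7, -0.9]
gripper_width: 0.003
```

servo_tool(
  deltas=[
    [[0,1,0.3,0,0],[0,1,0.3,0,0]],
  ],
)

```text
time: 13.05
tool_pos: [0.5332, 0.1569, 0.0392]
tool_rot: [0.0, 0.608, 0.794, 0.0]
contact_force: [-0.9, -0.0, -1.2]
gripper_width: 0.002
```

servo_tool(
  deltas=[
    [[0,1.5,0.4,0,0],[0,1.5,0.4,0,0]],
  ],
)

```text
time: 13.3
tool_pos: [0.5336, 0.157, 0.0392]
tool_rot: [-0.001, 0.608, 0.794, -0.001]
contact_force: [-5.7, -1.7, 3.6]
gripper_width: -0.003
```

servo_tool(
  deltas=[
    [[0,1.5,0.4,0,0],[0,1.5,0.4,0,0]],
  ],
)

```text
time: 13.55
tool_pos: [0.5337, 0.1571, 0.0392]
tool_rot: [-0.002, 0.607, 0.794, -0.003]
contact_force: [-12.6, -3.9, 8.8]
gripper_width: -0.0
```

servo_tool(
  deltas=[
    [[0,1,0.3,0,0],[0,1,0.3,0,0]],
  ],
)

```text
time: 13.8
tool_pos: [0.5338, 0.1571, 0.0392]
tool_rot: [-0.003, 0.607, 0.794, -0.004]
contact_force: [-15.7, -5.3, 12.9]
gripper_width: -0.003
```

It is firm on the fence at about 16 N. I'll back off and check how it sits.

servo_tool(
  deltas=[
    [[0,-29,-7.7,0,0],[0,-29,-7.7,40,0],[0,-29,-7.7,60,0],[0,-29,-7.7,60,0]],
  ],
)

```text
time: 14.3
tool_pos: [0.5105, 0.1507, 0.102]
tool_rot: [0.002, 0.608, 0.794, 0.002]
contact_force: [0.5, 0.4, -0.8]
gripper_width: 0.0
```

```bash
python3 - <<'E'
from plant import *
import cv2
s=state();print(s['time'],s['tool_pos'],s['contact_force'],s['gripper_width'])
s=grab_frame("side");t=grab_frame("top")
b=cv2.resize(s[250:340,260:360],None,fx=6,fy=6,interpolation=cv2.INTER_CUBIC)
cv2.imwrite("pics/s8.png",cv2.convertScaleAbs(b[:,:,::-1],alpha=1.8))
b=cv2.resize(t[205:285,210:310],None,fx=7,fy=7,interpolation=cv2.INTER_CUBIC)
cv2.imwrite("pics/t8.png",cv2.convertScaleAbs(b[:,:,::-1],alpha=1.8))
E
```

```text
14.3 [0.51046799 0.15069443 0.10204873] [ 0.53589408  0.40648797 -0.83958782] 0.00024227850177565975
```

View pics/s8.png

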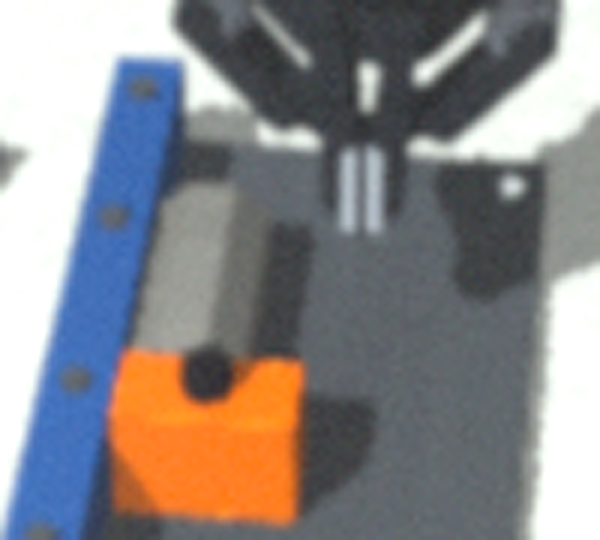

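View pics/t8.png

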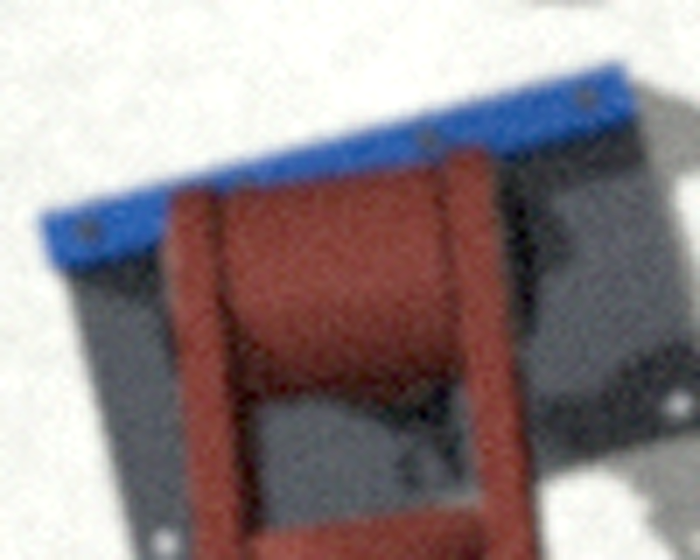

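It sits flush along the fence, with both edges parallel in the side crop at (150,300). The stop hides the end gap, so I'll nudge the free end towards the stop to make sure.

servo_tool(
  deltas=[
    [[0,35,-28,0,0],[0,70,-56,0,0],[0,70,-56,0,0],[0,70,-56,-25,0],[0,70,-56,-48,0]],
  ],
)

```text
time: 15.02
tool_pos: [0.5768, 0.0947, 0.0493]
tool_rot: [-0.001, 0.608, 0.794, -0.001]
contact_force: [-0.3, 0.3, 0.3]
gripper_width: -0.001
```

servo_tool(
  deltas=[
    [[0,0,0,0,0]],
  ],
)

```text
time: 15.15
tool_pos: [0.5748, 0.0947, 0.0476]
tool_rot: [-0.003, 0.607, 0.794, -0.002]
contact_force: [0.6, 0.0, 1.2]
gripper_width: 0.004
```

servo_tool(
  deltas=[
    [[0,-1.5,5.8,2,0],[0,-3,11.6,2,0],[0,-3,11.6,2,0]],
  ],
)

```text
time: 15.52
tool_pos: [0.5756, 0.1066, 0.0544]
tool_rot: [0.001, 0.607, 0.795, 0.001]
contact_force: [-0.3, -0.2, 0.2]
gripper_width: 0.003
```

servo_tool(
  deltas=[
    [[0,-0.5,1.9,0,0],[0,-0.5,1.9,0,0]],
  ],
)

```text
time: 15.78
tool_pos: [0.5747, 0.1079, 0.0535]
tool_rot: [0.0, 0.608, 0.794, 0.0]
contact_force: [0.2, -0.7, -0.1]
gripper_width: 0.0
```

servo_tool(
  deltas=[
    [[0,-0.5,1.9,0,0],[0,-0.5,1.9,0,0]],
  ],
)

```text
time: 16.02
tool_pos: [0.5744, 0.1088, 0.0534]
tool_rot: [0.001, 0.608, 0.794, -0.001]
contact_force: [0.4, -4.7, 0.0]
gripper_width: 0.002
```

servo_tool(
  deltas=[
    [[0,-0.5,1.9,0,0],[0,-0.5,1.9,0,0]],
  ],
)

```text
time: 16.27
tool_pos: [0.5744, 0.1089, 0.0535]
tool_rot: [0.002, 0.607, 0.794, -0.002]
contact_force: [1.9, -11.0, -0.3]
gripper_width: 0.0
```

servo_tool(
  deltas=[
    [[0,-0.3,1,0,0],[0,-0.3,1,0,0]],
  ],
)

```text
time: 16.52
tool_pos: [0.5744, 0.109, 0.0535]
tool_rot: [0.003, 0.607, 0.794, -0.002]
contact_force: [2.6, -14.8, -0.4]
gripper_width: -0.001
```

It is seated against the stop: 15 N and no movement. Now I'll go to the start of the diagonal press, above and on the robot side of the near bevel.

servo_tool(
  deltas=[
    [[0,3.9,-14.5,0,0],[0,3.9,-14.5,40,0],[0,3.9,-14.5,55,0],[0,3.9,-14.5,55,0]],
  ],
)

```text
time: 17.02
tool_pos: [0.5783, 0.0984, 0.1098]
tool_rot: [0.001, 0.608, 0.794, 0.001]
contact_force: [-0.1, 0.6, -0.4]
gripper_width: -0.0
```

servo_tool(
  deltas=[
    [[0,-24,30,0,0],[0,-48,61,0,0],[0,-48,61,0,0],[0,-48,61,0,0]],
  ],
)

```text
time: 17.52
tool_pos: [0.5289, 0.159, 0.1073]
tool_rot: [-0.0, 0.607, 0.794, -0.001]
contact_force: [-0.0, -0.2, -0.8]
gripper_width: 0.003
```

servo_tool(
  deltas=[
    [[0,1,-3,-16,0],[0,1,-3,-32,0],[0,1,-3,-32,0],[0,1,-3,-32,0]],
  ],
)

```text
time: 18.02
tool_pos: [0.5302, 0.1559, 0.0759]
tool_rot: [-0.0, 0.608, 0.794, -0.0]
contact_force: [0.9, -0.4, -0.1]
gripper_width: 0.001
```

servo_tool(
  deltas=[
    [[0,3.5,0.9,-3.5,0],[0,3.5,0.9,-3.5,0],[0,3.5,0.9,-3.5,0]],
  ],
)

```text
time: 18.4
tool_pos: [0.5339, 0.1571, 0.073]
tool_rot: [0.0, 0.608, 0.794, 0.0]
contact_force: [0.1, -0.7, -0.2]
gripper_width: -0.002
```

```bash
python3 - <<'E'
from plant import *
import cv2
s=state();print(s['time'],s['tool_pos'],s['contact_force'],s['gripper_width'])
s=grab_frame("side")
b=cv2.resize(s[250:340,260:360],None,fx=6,fy=6,interpolation=cv2.INTER_CUBIC)
cv2.imwrite("pics/s9.png",cv2.convertScaleAbs(b[:,:,::-1],alpha=1.8))
E
```

```text
18.4 [0.5339219  0.15711222 0.07304448] [ 0.09780992 -0.66990779 -0.24537766] -0.002340195835636661
```

View pics/s9.png

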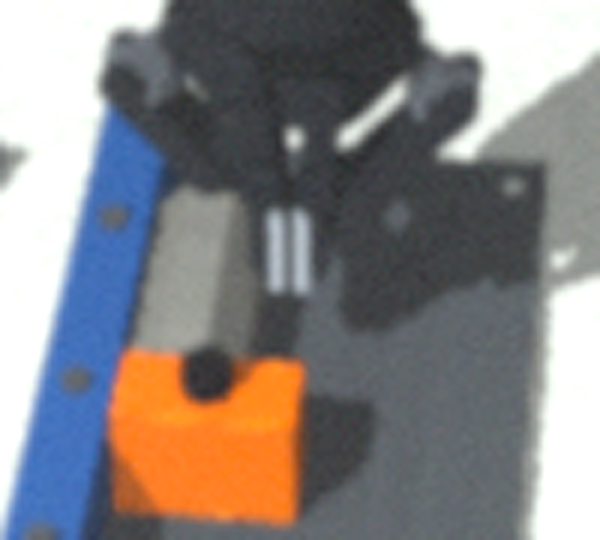

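The fingertips at (285,290) hover beside the near bevel. I'll close in diagonally.

servo_tool(
  deltas=[
    [[0,2,0.5,-3,0],[0,3.9,1,-5,0],[0,3.9,1,-5,0]],
  ],
)

```text
time: 18.82
tool_pos: [0.5376, 0.158, 0.0675]
tool_rot: [-0.0, 0.608, 0.794, -0.0]
contact_force: [0.2, 0.5, 0.5]
gripper_width: 0.002
```

servo_tool(
  deltas=[
    [[0,1,0.3,-1.5,0],[0,1,0.3,-1.5,0]],
  ],
)

```text
time: 19.08
tool_pos: [0.5386, 0.1583, 0.0662]
tool_rot: [-0.0, 0.608, 0.794, -0.0]
contact_force: [0.6, 0.8, 0.5]
gripper_width: 0.001
```

servo_tool(
  deltas=[
    [[0,1,0.3,-1,0],[0,1,0.3,-1,0]],
  ],
)

```text
time: 19.32
tool_pos: [0.5397, 0.1586, 0.0653]
tool_rot: [-0.0, 0.608, 0.794, -0.0]
contact_force: [-0.2, -0.6, -1.2]
gripper_width: 0.0
```

servo_tool(
  deltas=[
    [[0,1,0.3,-1,0],[0,1,0.3,-1,0]],
  ],
)

```text
time: 19.58
tool_pos: [0.5406, 0.1589, 0.0642]
tool_rot: [-0.0, 0.608, 0.794, -0.0]
contact_force: [0.7, -0.5, 0.9]
gripper_width: -0.0
```

servo_tool(
  deltas=[
    [[0,1,0.3,-1,0],[0,1,0.3,-1,0]],
  ],
)

```text
time: 19.82
tool_pos: [0.5416, 0.1592, 0.0632]
tool_rot: [-0.0, 0.608, 0.794, -0.0]
contact_force: [0.0, -0.5, -0.0]
gripper_width: -0.004
```

servo_tool(
  deltas=[
    [[0,1,0.3,-1,0],[0,1,0.3,-1,0]],
  ],
)

```text
time: 20.08
tool_pos: [0.5426, 0.1595, 0.0622]
tool_rot: [-0.0, 0.608, 0.794, -0.0]
contact_force: [0.4, -0.1, 0.6]
gripper_width: -0.003
```

servo_tool(
  deltas=[
    [[0,1,0.3,-1,0],[0,1,0.3,-1,0]],
  ],
)

```text
time: 20.32
tool_pos: [0.5434, 0.1597, 0.0616]
tool_rot: [-0.0, 0.608, 0.794, -0.0]
contact_force: [-2.9, -0.9, 3.6]
gripper_width: -0.002
```

servo_tool(
  deltas=[
    [[0,1,0.3,-1,0],[0,1,0.3,-1,0]],
  ],
)

```text
time: 20.58
tool_pos: [0.5438, 0.1599, 0.0614]
tool_rot: [-0.001, 0.608, 0.794, -0.001]
contact_force: [-8.2, -3.6, 10.4]
gripper_width: 0.001
```

servo_tool(
  deltas=[
    [[0,1,0.3,-1,0],[0,1,0.3,-1,0]],
  ],
)

```text
time: 20.82
tool_pos: [0.5441, 0.1599, 0.0611]
tool_rot: [-0.002, 0.607, 0.794, -0.003]
contact_force: [-14.2, -3.0, 18.3]
gripper_width: -0.001
```

In contact, with about 14 N towards the fence and 18 N down. Bed friction could take part of the sideways push, so I'll add a little more towards the fence.

servo_tool(
  deltas=[
    [[0,1.4,0.4,0,0],[0,1.4,0.4,0,0],[0,1.4,0.4,0,0]],
  ],
)

```text
time: 21.2
tool_pos: [0.5443, 0.16, 0.0611]
tool_rot: [-0.003, 0.607, 0.794, -0.004]
contact_force: [-18.3, -5.9, 22.6]
gripper_width: 0.002
```

servo_tool(
  deltas=[
    [[0,0,0,0,0],[0,0,0,0,0],[0,0,0,0,0],[0,0,0,0,0]],
  ],
)

```text
time: 21.7
tool_pos: [0.5443, 0.16, 0.0611]
tool_rot: [-0.003, 0.607, 0.794, -0.004]
contact_force: [-18.4, -5.6, 22.1]
gripper_width: -0.002
```

```bash
python3 - <<'E'
from plant import *
import cv2
s=grab_frame("side")
b=cv2.resize(s[250:340,260:360],None,fx=6,fy=6,interpolation=cv2.INTER_CUBIC)
cv2.imwrite("pics/s10.png",cv2.convertScaleAbs(b[:,:,::-1],alpha=1.8))
s=state();print(s['time'],s['tool_pos'],s['contact_force'],s['gripper_width'])
E
```

```text
21.75 [0.5442841  0.16001494 0.06110292] [-18.26741389  -3.74715007  22.03747531] -0.0007318153807490752
```

View pics/s10.png

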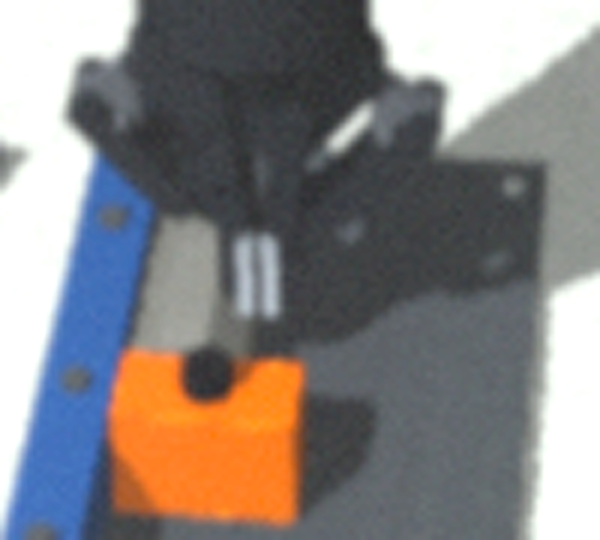

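It is steady, with the fingertips on the bevel at (255,310). I'll shift the balance slightly towards the fence for margin.

servo_tool(
  deltas=[
    [[0,1,0.3,0.7,0],[0,1,0.3,0.7,0],[0,1,0.3,0.7,0],[0,1,0.3,0.7,0],[0,1,0.3,0.7,0]],
  ],
)

```text
time: 22.38
tool_pos: [0.5444, 0.16, 0.0611]
tool_rot: [-0.004, 0.607, 0.794, -0.005]
contact_force: [-19.6, -6.7, 20.4]
gripper_width: 0.002
```

Pressing steadily with about 20.7 N towards the fence and 20.4 N down, and the tool is still. I'm handing in.

```bash
python3 - <<'E'
from plant import *
print(job_done()); s=state();print(s['time'],s['tool_pos'],s['contact_force'])
E
```

```text
the job is handed in; nothing more can be done
None
the job is handed in; nothing more can be done
```

The bevelled offcut is in the jig, bevels up, against the blue fence and the orange stop. I handed the job in at about 22.4 s, with the shut fingertips still pressing on its near bevel.

- **Placing:** I set the offcut down on the bed and slid it to the stop. Then I pushed its side to the fence, to about 16 N, and pushed its free end against the stop, to about 15 N. In both pushes the tool hardly moved as the force rose, so the offcut was seated.
- **Final press:** the last reading was about 20.7 N towards the fence and 20.4 N down, with the tool at rest.
- **Other pieces:** the arm only passed near the others at a height that cleared them, and no contact showed. I did not measure them again at the end.

**Checks that were weaker or disagreed:**
- **Camera views:** the top and side views differed by about 5 mm, so the final fit rests mainly on the contact forces.
- **End gap:** the stop hid the gap in the side view and the arm hid the offcut in the top view, so I could not see it.
- **Force at the fence:** I could not measure it directly. Bed friction may carry part of the sideways push, so I shifted the press slightly towards the fence for margin.
- **Bevel contact:** the fingertips met the bevel about 6 mm deeper than I had worked out, probably because the tips are tapered. The push direction still matched contact with the bevel.

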